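# Move the booked-in specimens to the reading rack in the same order

## Robot

A 6-joint arm with a two-finger parallel gripper is mounted at the origin on the work surface. World frame = base frame: x ahead of the robot, y to its left, z up, the work surface at z = 0. Lengths are in m, angles in degrees, forces in N, time in s.
With the tool pointing down it reaches from about 0.3 to 0.75 m from the base axis. Payload 8.5 kg.
Tool frame: the origin (TCP) lies on the centre line of the jaws, within the pads' length; the fingertips stand 25 mm ahead of it and the grasp point (between the pads) lies 6 mm ahead of it; z points along the fingers, y is the line along which they close (so a half turn about z gives the same grasp; the last joint's range is limited). The gripper opens to 85 mm and grips with 20 to 120 N. Pads are 22 mm wide; open, the fingers measure 114 mm over their backs; the gripper's body (76 mm by 85 mm) begins 54 mm behind the grasp point. The pads swing forward as they close: fully open they stand 13 mm farther back than shut.
Start: joints at [-85.904, 21.807, 74.336, -0, 83.858, -12.336], TCP at [0.156, -0.528, 0.256] pointing down, gripper open.
Joint ranges: [-178.18, 178.18], [-50.72, 133.34], [12.68, 142.11], [-81.47, 261.47], [9.98, 163.14], [-165.26, 165.26]. Speed limits (degrees/s): [136.94, 136.94, 180, 180, 180, 180].

## Interface

Orientations are given as a 3x3 rotation matrix whose columns are the frame's x, y, z axes.
In Python, from rig import telemetry, optics, env gives the robot as it stands.
- The arm moves only by the tool send_rows, never from a script. Its argument "deltas" is a list that holds one entry, the list of rows, each a list of 7 numbers: the shift along the tool's x, y, z in m, then the turn, a rotation vector about the tool's x, y, z in rad, then the opening, from -1 (shut) to 1 (fully open), so that 0 is half open. In form: [[[x, y, z, ax, ay, az, grip], ...]]. A call has 1 to 12 rows; each row shifts and turns the commanded pose from where the row before left it, along the tool's axes as they then stand; what a row does not reach is not made up. A row lasts 1/8 s, in which the tool goes at most 62.5 mm and 10.7 degrees, less where a joint would pass 70% of its speed; a pose out of reach is approached as far as the arm can. A call is refused whole if a number of a shift passes 0.0625 or a number of a turn 0.188, either way. A call with a gripper value outside its range is refused whole. The fingers move at their own pace and stop on an object; "squeeze" is the grip in N (left out, the last holds). Time passes only in rows, so rows that do not move let the fingers close. It gives the time, the measured TCP pose, the force, the opening and the grip force at its end, in the units of the state.
- telemetry.observe(): the state, without advancing time (a new reading comes with each control period).
- optics.get_image(name): name is "side" or "top" or "wrist"; returns a dict with "image" (480x640x3 uint8, red, green, blue), "range_z" (480x640 float32, m along the optical axis (not along the pixel's ray), 0 where there is no reading), "K" (3x3 intrinsics, pixels), "k1" (the pictures are not rectified: a ray, as slopes to the right and down, at radius r is drawn at 1 + k1 r^2 times it, then the intrinsics apply), "rvec" (rotation vector, rad) and "tvec" (3), from world to camera coordinates, as OpenCV has them; the wrist camera has in their place "hand_eye" (4x4, takes a point from camera to tool coordinates, whose origin is the TCP and whose axes are the flange's). Camera axes: x right, y down, z forward; pixel columns grow to the right and rows downward; lengths in m; the calibration is good to about 2 mm. A picture is of the moment at which its call begins: read the wrist's pose just before it.
- env.close_job(): hands the job in; it is judged then, once.
The state is a dict: "time_s": time; "q": joint angles; "qvel": joint speeds; "joint_efforts": joint torques, N m; "position": TCP position; "tool_rot": TCP orientation; "ft_force": force on the tool from outside, world axes, zero at the start; "wrist_torque": the same for the moment, N m; "grip_width": finger opening in m; "gripper_force": force on a finger pad.
Only numpy, scipy, OpenCV 4.12 (cv2) and the standard library are available. Lean on these libraries where they do the work, as an engineer would, in place of code of your own. Each camera call takes 0.05 s, during which the arm holds its last target. There are 200 camera calls.

## Task

The four capped specimen containers stand in the white arrivals rack in the order they were booked in, number one next to the rack's orange label holder. Beginning with number one and working along the row, move them one at a time straight into the blue reading rack, filling it place by place from its own orange end, so that they stand upright there in the same order. Set each one down in its place, do not drop it, and leave the other things on the bench where they are.

Things in the scene. Friction and masses are not known exactly. Their poses are not given: they have to be found in the camera images.
- specimen_red: loose upright specimen container with a red screw cap: round whitish body 28 mm in diameter with a paper label, cap 32 mm in diameter and 18 mm high, 88 mm high overall (cap from 70 to 88 mm), about 45 g. Origin: centre of its underside; z up its axis. Starts in one of the white arrivals rack's places.
- specimen_yellow: loose upright specimen container with a yellow screw cap: round whitish body 28 mm in diameter with a paper label, cap 32 mm in diameter and 18 mm high, 88 mm high overall (cap from 70 to 88 mm), about 45 g. Origin: centre of its underside; z up its axis. Starts in one of the white arrivals rack's places.
- specimen_green: loose upright specimen container with a green screw cap: round whitish body 28 mm in diameter with a paper label, cap 32 mm in diameter and 18 mm high, 88 mm high overall (cap from 70 to 88 mm), about 45 g. Origin: centre of its underside; z up its axis. Starts in one of the white arrivals rack's places.
- specimen_black: loose upright specimen container with a black screw cap: round whitish body 28 mm in diameter with a paper label, cap 32 mm in diameter and 18 mm high, 88 mm high overall (cap from 70 to 88 mm), about 45 g. Origin: centre of its underside; z up its axis. Starts in one of the white arrivals rack's places.
- arrivals_rack: white wire rack, one row of four square places, fixed, about 190 x 52 x 50 mm. Origin: centre of its underside; x along the row towards the orange label holder (21 mm more at that end), z up. Place centres x = +69 (one, at the orange end), +23, -23, -69 mm, y = 0. Flat floor 8 mm up; openings 42 mm, 7 mm play round a container; wires end 50 mm up. Full at the start.
- reading_rack: blue wire rack, one row of four square places, fixed, about 190 x 52 x 50 mm. Origin: centre of its underside; x along the row towards the orange label holder (21 mm more at that end), z up. Place centres x = +69 (one, at the orange end), +23, -23, -69 mm, y = 0. Flat floor 8 mm up; openings 42 mm, 7 mm play round a container; wires end 50 mm up. Empty at the start.
- oil_bottle: bystander: small brown immersion-oil bottle, 32 mm in diameter, 62 mm high, white cap, loose, between the racks. Origin: centre of its underside.
- slide_box: bystander: grey slide box with a paper label on its lid, 87 x 102 x 34 mm, loose, beyond the racks. Origin: centre of its underside.
- tally_counter: bystander: round steel hand tally counter, 46 mm in diameter, 22 mm high, loose, between the racks and the robot. Origin: centre of its underside.
Not all that is in view belongs to the job. What is shaped like the specimen_yellow but purple is not meant. Of the things shaped like the reading_rack, the blue one is meant.

How it is judged (in metres and radians):
At the end, for the whole second after the job is handed in: All four containers stand in the blue rack, one in each place (there is room for only one in each): within 12 mm of the row's centre line, on the floor of the rack within 5 mm, upright within 0.1 rad, at rest. Moved in turn, they keep the order they had in the white rack (x of specimen_red in the frame of reading_rack between -0.081 and 0.081 m and x of specimen_yellow in the frame of reading_rack between -0.081 and 0.081 m and x of specimen_green in the frame of reading_rack between -0.081 and 0.081 m and x of specimen_black in the frame of reading_rack between -0.081 and 0.081 m and y of specimen_red in the frame of reading_rack between -0.012 and 0.012 m and y of specimen_yellow in the frame of reading_rack between -0.012 and 0.012 m and y of specimen_green in the frame of reading_rack between -0.012 and 0.012 m and y of specimen_black in the frame of reading_rack between -0.012 and 0.012 m and z of specimen_red in the frame of reading_rack between 0.004 and 0.013 m and z of specimen_yellow in the frame of reading_rack between 0.004 and 0.013 m and z of specimen_green in the frame of reading_rack between 0.004 and 0.013 m and z of specimen_black in the frame of reading_rack between 0.004 and 0.013 m and angle between each of specimen_red, specimen_yellow, specimen_green, specimen_black's own z axis and vertical below 0.1 rad and linear speed of each of specimen_red, specimen_yellow, specimen_green, specimen_black below 0.02 m/s); the robot touches nothing.
It fails at once if a container is taken from the white rack before the one next to it towards the orange end ((((x of specimen_red in the frame of arrivals_rack between 0.047 and 0.091 m and y of specimen_red in the frame of arrivals_rack between -0.022 and 0.022 m and z of specimen_red in the frame of arrivals_rack below 0.035 m) or (x of specimen_yellow in the frame of arrivals_rack between 0.047 and 0.091 m and y of specimen_yellow in the frame of arrivals_rack between -0.022 and 0.022 m and z of specimen_yellow in the frame of arrivals_rack below 0.035 m) or (x of specimen_green in the frame of arrivals_rack between 0.047 and 0.091 m and y of specimen_green in the frame of arrivals_rack between -0.022 and 0.022 m and z of specimen_green in the frame of arrivals_rack below 0.035 m) or (x of specimen_black in the frame of arrivals_rack between 0.047 and 0.091 m and y of specimen_black in the frame of arrivals_rack between -0.022 and 0.022 m and z of specimen_black in the frame of arrivals_rack below 0.035 m)) and not ((x of specimen_red in the frame of arrivals_rack between 0.001 and 0.045 m and y of specimen_red in the frame of arrivals_rack between -0.022 and 0.022 m and z of specimen_red in the frame of arrivals_rack below 0.035 m) or (x of specimen_yellow in the frame of arrivals_rack between 0.001 and 0.045 m and y of specimen_yellow in the frame of arrivals_rack between -0.022 and 0.022 m and z of specimen_yellow in the frame of arrivals_rack below 0.035 m) or (x of specimen_green in the frame of arrivals_rack between 0.001 and 0.045 m and y of specimen_green in the frame of arrivals_rack between -0.022 and 0.022 m and z of specimen_green in the frame of arrivals_rack below 0.035 m) or (x of specimen_black in the frame of arrivals_rack between 0.001 and 0.045 m and y of specimen_black in the frame of arrivals_rack between -0.022 and 0.022 m and z of specimen_black in the frame of arrivals_rack below 0.035 m))) or (((x of specimen_red in the frame of arrivals_rack between 0.001 and 0.045 m and y of specimen_red in the frame of arrivals_rack between -0.022 and 0.022 m and z of specimen_red in the frame of arrivals_rack below 0.035 m) or (x of specimen_yellow in the frame of arrivals_rack between 0.001 and 0.045 m and y of specimen_yellow in the frame of arrivals_rack between -0.022 and 0.022 m and z of specimen_yellow in the frame of arrivals_rack below 0.035 m) or (x of specimen_green in the frame of arrivals_rack between 0.001 and 0.045 m and y of specimen_green in the frame of arrivals_rack between -0.022 and 0.022 m and z of specimen_green in the frame of arrivals_rack below 0.035 m) or (x of specimen_black in the frame of arrivals_rack between 0.001 and 0.045 m and y of specimen_black in the frame of arrivals_rack between -0.022 and 0.022 m and z of specimen_black in the frame of arrivals_rack below 0.035 m)) and not ((x of specimen_red in the frame of arrivals_rack between -0.045 and -0.001 m and y of specimen_red in the frame of arrivals_rack between -0.022 and 0.022 m and z of specimen_red in the frame of arrivals_rack below 0.035 m) or (x of specimen_yellow in the frame of arrivals_rack between -0.045 and -0.001 m and y of specimen_yellow in the frame of arrivals_rack between -0.022 and 0.022 m and z of specimen_yellow in the frame of arrivals_rack below 0.035 m) or (x of specimen_green in the frame of arrivals_rack between -0.045 and -0.001 m and y of specimen_green in the frame of arrivals_rack between -0.022 and 0.022 m and z of specimen_green in the frame of arrivals_rack below 0.035 m) or (x of specimen_black in the frame of arrivals_rack between -0.045 and -0.001 m and y of specimen_black in the frame of arrivals_rack between -0.022 and 0.022 m and z of specimen_black in the frame of arrivals_rack below 0.035 m))) or (((x of specimen_red in the frame of arrivals_rack between -0.045 and -0.001 m and y of specimen_red in the frame of arrivals_rack between -0.022 and 0.022 m and z of specimen_red in the frame of arrivals_rack below 0.035 m) or (x of specimen_yellow in the frame of arrivals_rack between -0.045 and -0.001 m and y of specimen_yellow in the frame of arrivals_rack between -0.022 and 0.022 m and z of specimen_yellow in the frame of arrivals_rack below 0.035 m) or (x of specimen_green in the frame of arrivals_rack between -0.045 and -0.001 m and y of specimen_green in the frame of arrivals_rack between -0.022 and 0.022 m and z of specimen_green in the frame of arrivals_rack below 0.035 m) or (x of specimen_black in the frame of arrivals_rack between -0.045 and -0.001 m and y of specimen_black in the frame of arrivals_rack between -0.022 and 0.022 m and z of specimen_black in the frame of arrivals_rack below 0.035 m)) and not ((x of specimen_red in the frame of arrivals_rack between -0.091 and -0.047 m and y of specimen_red in the frame of arrivals_rack between -0.022 and 0.022 m and z of specimen_red in the frame of arrivals_rack below 0.035 m) or (x of specimen_yellow in the frame of arrivals_rack between -0.091 and -0.047 m and y of specimen_yellow in the frame of arrivals_rack between -0.022 and 0.022 m and z of specimen_yellow in the frame of arrivals_rack below 0.035 m) or (x of specimen_green in the frame of arrivals_rack between -0.091 and -0.047 m and y of specimen_green in the frame of arrivals_rack between -0.022 and 0.022 m and z of specimen_green in the frame of arrivals_rack below 0.035 m) or (x of specimen_black in the frame of arrivals_rack between -0.091 and -0.047 m and y of specimen_black in the frame of arrivals_rack between -0.022 and 0.022 m and z of specimen_black in the frame of arrivals_rack below 0.035 m)))).
It fails at once if a place of the blue rack is filled while the one next to it towards the orange end is empty ((((x of specimen_red in the frame of reading_rack between 0.001 and 0.045 m and y of specimen_red in the frame of reading_rack between -0.022 and 0.022 m and z of specimen_red in the frame of reading_rack below 0.035 m) or (x of specimen_yellow in the frame of reading_rack between 0.001 and 0.045 m and y of specimen_yellow in the frame of reading_rack between -0.022 and 0.022 m and z of specimen_yellow in the frame of reading_rack below 0.035 m) or (x of specimen_green in the frame of reading_rack between 0.001 and 0.045 m and y of specimen_green in the frame of reading_rack between -0.022 and 0.022 m and z of specimen_green in the frame of reading_rack below 0.035 m) or (x of specimen_black in the frame of reading_rack between 0.001 and 0.045 m and y of specimen_black in the frame of reading_rack between -0.022 and 0.022 m and z of specimen_black in the frame of reading_rack below 0.035 m)) and not ((x of specimen_red in the frame of reading_rack between 0.047 and 0.091 m and y of specimen_red in the frame of reading_rack between -0.022 and 0.022 m and z of specimen_red in the frame of reading_rack below 0.035 m) or (x of specimen_yellow in the frame of reading_rack between 0.047 and 0.091 m and y of specimen_yellow in the frame of reading_rack between -0.022 and 0.022 m and z of specimen_yellow in the frame of reading_rack below 0.035 m) or (x of specimen_green in the frame of reading_rack between 0.047 and 0.091 m and y of specimen_green in the frame of reading_rack between -0.022 and 0.022 m and z of specimen_green in the frame of reading_rack below 0.035 m) or (x of specimen_black in the frame of reading_rack between 0.047 and 0.091 m and y of specimen_black in the frame of reading_rack between -0.022 and 0.022 m and z of specimen_black in the frame of reading_rack below 0.035 m))) or (((x of specimen_red in the frame of reading_rack between -0.045 and -0.001 m and y of specimen_red in the frame of reading_rack between -0.022 and 0.022 m and z of specimen_red in the frame of reading_rack below 0.035 m) or (x of specimen_yellow in the frame of reading_rack between -0.045 and -0.001 m and y of specimen_yellow in the frame of reading_rack between -0.022 and 0.022 m and z of specimen_yellow in the frame of reading_rack below 0.035 m) or (x of specimen_green in the frame of reading_rack between -0.045 and -0.001 m and y of specimen_green in the frame of reading_rack between -0.022 and 0.022 m and z of specimen_green in the frame of reading_rack below 0.035 m) or (x of specimen_black in the frame of reading_rack between -0.045 and -0.001 m and y of specimen_black in the frame of reading_rack between -0.022 and 0.022 m and z of specimen_black in the frame of reading_rack below 0.035 m)) and not ((x of specimen_red in the frame of reading_rack between 0.001 and 0.045 m and y of specimen_red in the frame of reading_rack between -0.022 and 0.022 m and z of specimen_red in the frame of reading_rack below 0.035 m) or (x of specimen_yellow in the frame of reading_rack between 0.001 and 0.045 m and y of specimen_yellow in the frame of reading_rack between -0.022 and 0.022 m and z of specimen_yellow in the frame of reading_rack below 0.035 m) or (x of specimen_green in the frame of reading_rack between 0.001 and 0.045 m and y of specimen_green in the frame of reading_rack between -0.022 and 0.022 m and z of specimen_green in the frame of reading_rack below 0.035 m) or (x of specimen_black in the frame of reading_rack between 0.001 and 0.045 m and y of specimen_black in the frame of reading_rack between -0.022 and 0.022 m and z of specimen_black in the frame of reading_rack below 0.035 m))) or (((x of specimen_red in the frame of reading_rack between -0.091 and -0.047 m and y of specimen_red in the frame of reading_rack between -0.022 and 0.022 m and z of specimen_red in the frame of reading_rack below 0.035 m) or (x of specimen_yellow in the frame of reading_rack between -0.091 and -0.047 m and y of specimen_yellow in the frame of reading_rack between -0.022 and 0.022 m and z of specimen_yellow in the frame of reading_rack below 0.035 m) or (x of specimen_green in the frame of reading_rack between -0.091 and -0.047 m and y of specimen_green in the frame of reading_rack between -0.022 and 0.022 m and z of specimen_green in the frame of reading_rack below 0.035 m) or (x of specimen_black in the frame of reading_rack between -0.091 and -0.047 m and y of specimen_black in the frame of reading_rack between -0.022 and 0.022 m and z of specimen_black in the frame of reading_rack below 0.035 m)) and not ((x of specimen_red in the frame of reading_rack between -0.045 and -0.001 m and y of specimen_red in the frame of reading_rack between -0.022 and 0.022 m and z of specimen_red in the frame of reading_rack below 0.035 m) or (x of specimen_yellow in the frame of reading_rack between -0.045 and -0.001 m and y of specimen_yellow in the frame of reading_rack between -0.022 and 0.022 m and z of specimen_yellow in the frame of reading_rack below 0.035 m) or (x of specimen_green in the frame of reading_rack between -0.045 and -0.001 m and y of specimen_green in the frame of reading_rack between -0.022 and 0.022 m and z of specimen_green in the frame of reading_rack below 0.035 m) or (x of specimen_black in the frame of reading_rack between -0.045 and -0.001 m and y of specimen_black in the frame of reading_rack between -0.022 and 0.022 m and z of specimen_black in the frame of reading_rack below 0.035 m)))).
It fails at once if a container is put down on the bench (its underside comes lower than the rack floors) (height (world z) of any of specimen_red, specimen_yellow, specimen_green, specimen_black below 0.004 m).
It fails at once if a container is dropped (falls freely by more than about 13 mm) or tipped by more than 0.6 rad ((contact force between specimen_red and anything else below 0.02 N and linear speed of specimen_red above 0.5 m/s) or (contact force between specimen_yellow and anything else below 0.02 N and linear speed of specimen_yellow above 0.5 m/s) or (contact force between specimen_green and anything else below 0.02 N and linear speed of specimen_green above 0.5 m/s) or (contact force between specimen_black and anything else below 0.02 N and linear speed of specimen_black above 0.5 m/s) or angle between any of specimen_red, specimen_yellow, specimen_green, specimen_black's own z axis and vertical above 0.6 rad).
It fails at once if a bystander is moved by more than 20 mm (distance of any of oil_bottle, slide_box, tally_counter from where it was at the start of the episode above 0.02 m).
It also fails if it takes over 112 s, if anything falls off the work surface, if the arm or the gripper's body presses on something with over 40 N, if the wrist force passes 120 N, or if a joint passes its speed limit or range.

## Working session

There is one attempt and no reset: what is moved stays moved. The work goes in short steps, Python scripts to look and compute and a tool call to move; the robot and the scene stay as the last step left them, time stands still between calls to the robot, and variables do not carry over. Pictures are saved under pics/ and viewed, at most 14 in all, crops included, and the job is handed in when it is done.

Besides the shell and the picture viewer there is one more tool, called after ">>>" as name(argument=value, ...), one argument or row to a line, values as JSON. send_rows: Moves the arm, as the interface text tells. Its arguments: {"type":"object","properties":{"deltas":{"type":"array"},"squeeze":{"type":"number"}},"required":["deltas"]}

```bash
ls; mkdir -p pics
cat > h.py <<'E'
import numpy as np, cv2
from rig import telemetry, optics, env
def world(name):
    s=telemetry.observe(); d=optics.get_image(name); im=d["image"]; z=np.asarray(d["range_z"],float)
    K=np.array(d["K"],float); k1=d["k1"]
    v,u=np.mgrid[0:480,0:640].astype(float)
    p=np.stack([u,v],-1).reshape(-1,1,2)
    n=cv2.undistortPoints(p,K,np.array([k1,0,0,0,0.])).reshape(480,640,2)
    P=np.dstack([n[...,0]*z,n[...,1]*z,z])
    if "hand_eye" in d:
        H=np.array(d["hand_eye"]); P=P@H[:3,:3].T+H[:3,3]
        P=P@np.array(s["tool_rot"]).T+np.array(s["position"])
    else:
        R=cv2.Rodrigues(np.array(d["rvec"],float))[0]; P=(P-np.array(d["tvec"]).ravel())@R
    P[z==0]=np.nan
    return im,P
def save(im,n): cv2.imwrite(f"pics/{n}.png",im[...,::-1])
E
python3 - <<'E'
from h import *
s=telemetry.observe(); print(s)
for n in ("top","side"):
    im,P=world(n); save(im,n+"0"); np.savez(n+"0",im=im,P=P)
E
```

```text
pics
{'time_s': 0.0, 'q': array([-8.59020001e+01,  2.18423319e+01,  7.43852698e+01,  1.86385752e-03,
        8.38587982e+01, -1.23345426e+01]), 'qvel': array([ 0.03287422,  0.02036985, -0.05172687, -0.00493029, -0.0248085 ,
       -0.0345985 ]), 'joint_efforts': array([-8.96797010e-04, -4.48461235e+01, -2.31278837e+01, -2.00517156e-04,
        4.77121241e-03, -8.99898929e-07]), 'position': array([ 0.15558509, -0.52726561,  0.25569614]), 'tool_rot': array([[ 9.59154462e-01,  2.82882860e-01, -7.55017610e-05],
       [ 2.82882649e-01, -9.59153344e-01,  1.50641667e-03],
       [ 3.53721691e-04, -1.46624441e-03, -9.99998863e-01]]), 'ft_force': array([ 0.21313109, -0.14193329, -0.28601081]), 'wrist_torque': array([ 0.02071855, -0.01822656,  0.00903375]), 'gripper_force': 0.0, 'grip_width': 0.08561027472331595}
```

View pics/top0.png

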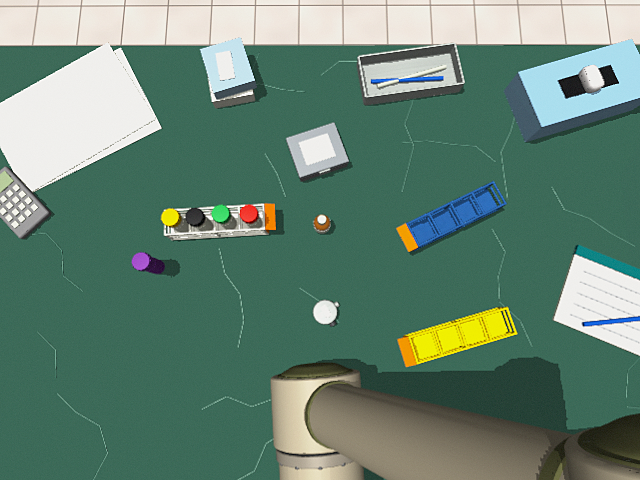

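View pics/side0.png

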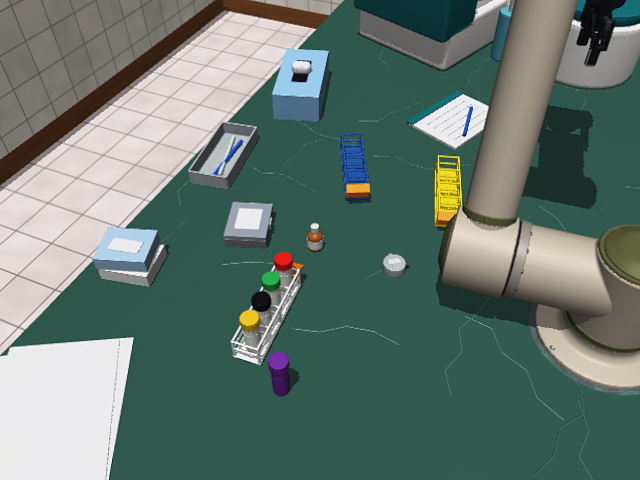

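Top view: the white rack has its orange end at (270,217), with caps red (249,214), green (220,214), black (195,217) and yellow (171,217). The blue rack has its orange end at (407,237) and runs to about (500,195). Side view agrees with this.

```bash
cat > m.py <<'E'
from h import *
def rack(im,P,mask,olab,box):
    m=np.zeros((480,640),bool); m[box[1]:box[3],box[0]:box[2]]=1
    z=P[...,2]; q=P[m&mask&(z>.035)&(z<.058)][:,:2]
    r=cv2.minAreaRect((q*1000).astype(np.float32)); o=np.nanmean(P[m&olab],0)
    return r,o,len(q),np.nanpercentile(P[m&olab][:,2],90)
for n,bw,bb in (("top",(150,190,290,250),(385,170,520,265)),("side",(220,240,310,370),(330,125,380,205))):
    d=np.load(n+"0.npz"); im,P=d["im"],d["P"]; h=cv2.cvtColor(im,cv2.COLOR_RGB2HSV); H,S,V=[h[...,i].astype(int) for i in range(3)]
    org=(H>=8)&(H<=19)&(S>200)&(V>120)
    print(n,"white",rack(im,P,(S<60)&(V>120),org,bw)); 
    blue=(H>100)&(H<125)&(S>120)
    print(n,"blue",rack(im,P,blue,org,bb))
    m=np.zeros((480,640),bool); m[bb[1]:bb[3],bb[0]:bb[2]]=1; z=P[...,2][m&blue]; print(np.histogram(z,bins=np.arange(-.005,.07,.005)))
    m=np.zeros((480,640),bool); m[bw[1]:bw[3],bw[0]:bw[2]]=1; top=m&(P[...,2]>.09)
    nl,lab,st,c=cv2.connectedComponentsWithStats(top.astype(np.uint8))
    for i in range(1,nl):
        if st[i,4]>20:
            q=P[lab==i]; (cx,cy),rr=cv2.minEnclosingCircle((q[:,:2]*1000).astype(np.float32)); print(c[i].round(),st[i,4],q.mean(0).round(4),(round(cx,1),round(cy,1),round(rr,1)),im[lab==i].mean(0).round())
    if n=="top":
        for nm,(u,v) in dict(oil=(322,220),box=(318,150),tally=(325,312),purple=(141,261),yel=(460,337),stack=(232,68)).items(): print(nm,P[v,u].round(3))
E
python3 m.py
```

```text
top white (((554.3742065429688, 210.47166442871094), (50.62572479248047, 187.81472778320312), 3.62695574760437), array([0.56020387, 0.10708564, 0.04584781]), 483, np.float64(0.04983401589495915))
top blue (((565.517822265625, -241.71482849121094), (50.81312561035156, 187.4438018798828), 26.092166900634766), array([ 0.51894255, -0.14829054,  0.04483109]), 661, np.float64(0.04936014009731115))
(array([  23,   53, 1363,  251,    3,    3,  103,  223,    5,    2,  331,
        323,    0,    0,    0]), array([-0.005,  0.   ,  0.005,  0.01 ,  0.015,  0.02 ,  0.025,  0.03 ,
        0.035,  0.04 ,  0.045,  0.05 ,  0.055,  0.06 ,  0.065,  0.07 ]))
[221. 214.] 262 [0.5539 0.188  0.0959] (554.3, 188.5, 16.4) [ 54. 199.  95.]
[249. 213.] 264 [0.5543 0.1386 0.0959] (555.0, 139.0, 16.5) [229.  50.  41.]
[170. 217.] 269 [0.5474 0.2768 0.0957] (547.8, 277.8, 17.0) [224. 211.   4.]
[194. 216.] 263 [0.5488 0.2341 0.0958] (549.0, 234.8, 16.6) [48. 48. 49.]
oil [0.55  0.009 0.061]
box [0.696 0.017 0.036]
tally [0.385 0.004 0.022]
purple [0.471 0.327 0.086]
yel [ 0.34  -0.241  0.031]
stack [0.858 0.186 0.
[... 241 characters left out ...]
81469726562), (50.74440002441406, 187.82192993164062), 25.79454803466797), array([ 0.51608836, -0.15153597,  0.03720031]), 323, np.float64(0.0469527583042771))
(array([ 49, 102, 472,  19,   5,   6, 120,  63,   8,  15, 262,  38,   0,
         0,   0]), array([-0.005,  0.   ,  0.005,  0.01 ,  0.015,  0.02 ,  0.025,  0.03 ,
        0.035,  0.04 ,  0.045,  0.05 ,  0.055,  0.06 ,  0.065,  0.07 ]))
[283. 259.] 211 [0.5538 0.1401 0.0946] (553.6, 137.2, 18.2) [213.  26.  23.]
[271. 279.] 231 [0.5532 0.1898 0.0944] (554.7, 189.2, 17.7) [ 37. 159.  70.]
[261. 299.] 254 [0.5481 0.2359 0.0946] (547.8, 234.0, 17.8) [18. 18. 21.]
[250. 318.] 274 [0.5463 0.2782 0.0949] (547.5, 276.5, 17.5) [216. 181.  31.]
```

>>> send_rows(
  deltas=[
    [[0, 0, 0, 0, 0, -0.145, 0.4], [0, 0, 0, 0, 0, -0.145, 0.4], [0, 0, 0, 0, 0, -0.145, 0.4], [0, 0, 0, 0, 0, -0.145, 0.4], [0, 0, 0, 0, 0, -0.145, 0.4], [0, 0, 0, 0, 0, -0.145, 0.4], [0, 0, 0, 0, 0, -0.145, 0.4], [0, 0, 0, 0, 0, -0.145, 0.4], [0, 0, 0, 0, 0, -0.145, 0.4], [0, 0, 0, 0, 0, -0.145, 0.4], [0, 0, 0, 0, 0, -0.145, 0.4], [0, 0, 0, 0, 0, -0.145, 0.4]],
  ],
  squeeze=30,
)

```text
time_s: 1.6
position: [0.1556, -0.5274, 0.256]
tool_rot: [[-0.445, 0.896, -0.0], [0.896, 0.445, 0.001], [0.001, 0.0, -1.0]]
ft_force: [-0.1, -0.4, -1.0]
grip_width: 0.0598
gripper_force: 0.0
```

>>> send_rows(
  deltas=[
    [[0.004, 0.025, 0, 0, 0, 0, 0.4], [0.008, 0.049, 0, 0, 0, 0, 0.4], [0.008, 0.049, 0, 0, 0, 0, 0.4], [0.008, 0.049, 0, 0, 0, 0, 0.4], [0.008, 0.049, 0, 0, 0, 0, 0.4], [0.008, 0.049, 0, 0, 0, 0, 0.4], [0.008, 0.049, 0, 0, 0, 0, 0.4], [0.008, 0.049, 0, 0, 0, 0, 0.4], [0.008, 0.049, 0, 0, 0, 0, 0.4], [0.008, 0.049, 0, 0, 0, 0, 0.4], [0.004, 0.025, 0, 0, 0, 0, 0.4], [0, 0, 0, 0, 0, 0, 0.4]],
  ],
)

```text
time_s: 3.1
position: [0.562, -0.2382, 0.2556]
tool_rot: [[-0.443, 0.897, -0.001], [0.897, 0.443, 0.001], [0.001, -0.0, -1.0]]
ft_force: [-0.3, -0.5, -0.1]
grip_width: 0.0599
gripper_force: 0.0
```

Run:
```python
from h import *
s=telemetry.observe();print(s["q"].round(1),s["position"],s["grip_width"],s["tool_rot"].round(4))
im,P=world("wrist"); save(im,"w1"); np.savez("w1",im=im,P=P); print(P[240,320],P[100,100],P[400,500])
```

```text
[-34.1  28.1  64.1   0.   87.9 -60.3] [ 0.56204467 -0.23824524  0.25555472] 0.059914248598242174 [[-4.426e-01  8.967e-01 -9.000e-04]
 [ 8.967e-01  4.426e-01  7.000e-04]
 [ 1.000e-03 -5.000e-04 -1.000e+00]]
[ 0.57699867 -0.27114507  0.00773354] [ 0.30834126 -0.23891212  0.00177658] [ 0.61031456 -0.21998929  0.2921077 ]
```

View pics/w1.png

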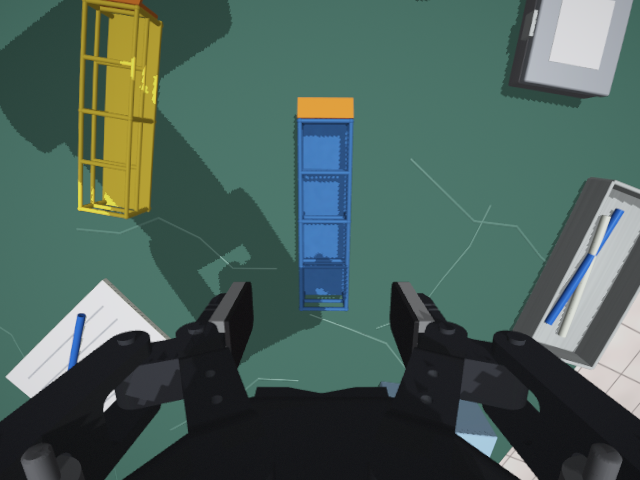

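The wrist view shows the empty blue rack at columns 297–352, rows 97–310, with its orange end at the top (325,107).

Run:
```python
from h import *
d=np.load("w1.npz"); im,P=d["im"],d["P"]; h=cv2.cvtColor(im,cv2.COLOR_RGB2HSV); H,S,V=[h[...,i].astype(int) for i in range(3)]
m=np.zeros((480,640),bool); m[90:318,285:365]=1
b=m&(H>100)&(H<125)&(S>120); z=P[...,2]
for lo,hi in ((.04,.058),(.003,.014)):
    q=P[b&(z>lo)&(z<hi)][:,:2]; print(len(q),cv2.minAreaRect((q*1000).astype(np.float32)),np.median(z[b&(z>lo)&(z<hi)]))
o=m&(H>=8)&(H<=19)&(S>180); print(np.nanmean(P[o],0))
print(cv2.minAreaRect((P[o&(z>.04)][:,:2]*1000).astype(np.float32)))
```

```text
2443 ((567.6409912109375, -241.99888610839844), (49.638282775878906, 187.73306274414062), 26.029512405395508) 0.04969759300899865
6122 ((568.9185791015625, -243.45449829101562), (44.66795349121094, 185.66720581054688), 25.840106964111328) 0.008082007162919638
[ 0.52212056 -0.14980053  0.04587813]
((522.134033203125, -149.45713806152344), (48.63044738769531, 17.333873748779297), 25.7193546295166)
```

>>> send_rows(
  deltas=[
    [[0, 0, 0, 0, 0, 0.133, 0.4], [0, 0, 0, 0, 0, 0.133, 0.4], [0, 0, 0, 0, 0, 0.132, 0.4], [0.02, 0.001, 0, 0, 0, 0, 0.4], [0.05, 0.002, 0, 0, 0, 0, 0.4], [0.05, 0.002, 0, 0, 0, 0, 0.4], [0.05, 0.002, 0, 0, 0, 0, 0.4], [0.05, 0.002, 0, 0, 0, 0, 0.4], [0.05, 0.002, 0, 0, 0, 0, 0.4], [0.05, 0.002, 0, 0, 0, 0, 0.4], [0.035, 0.002, 0, 0, 0, 0, 0.4], [0.022, 0, 0, 0, 0, 0, 0.4]],
  ],
)

```text
time_s: 4.65
position: [0.5531, 0.1399, 0.2565]
tool_rot: [[-0.063, 0.998, -0.0], [0.998, 0.063, 0.0], [0.0, -0.0, -1.0]]
ft_force: [0.6, -0.3, -0.6]
grip_width: 0.0599
gripper_force: 0.0
```

Run:
```python
from h import *
im,P=world("wrist"); save(im,"w2"); np.savez("w2",im=im,P=P)
s=telemetry.observe();print(s["q"].round(1),s["position"],s["grip_width"],s["tool_rot"].round(4))
top=(P[...,2]>.09)&(P[...,2]<.1)
nl,lab,st,c=cv2.connectedComponentsWithStats(top.astype(np.uint8))
for i in range(1,nl):
    if st[i,4]>200:
        q=P[lab==i]; (cx,cy),rr=cv2.minEnclosingCircle((q[:,:2]*1000).astype(np.float32)); print(c[i].round(),st[i,4],q.mean(0).round(4),(round(cx,1),round(cy,1),round(rr,1)),im[lab==i].mean(0).round())
```

```text
[ 2.5 23.9 70.9  0.1 85.2 -1.2] [0.5528122  0.14159358 0.25642768] 0.05967499501236391 [[-6.38e-02  9.98e-01 -4.00e-04]
 [ 9.98e-01  6.38e-02  1.20e-03]
 [ 1.20e-03 -3.00e-04 -1.00e+00]]
[327.  44.] 1612 [0.5495 0.2769 0.0958] (549.6, 277.6, 16.7) [217. 213.  99.]
[326. 104.] 1426 [0.551  0.2345 0.0959] (550.9, 234.7, 16.6) [84. 85. 88.]
[329. 166.] 1282 [0.5567 0.189  0.0959] (556.7, 188.9, 16.7) [109. 207. 141.]
[325. 226.] 1177 [0.5569 0.1399 0.0958] (556.8, 139.1, 16.8) [227.  78.  70.]
```

View pics/w2.png

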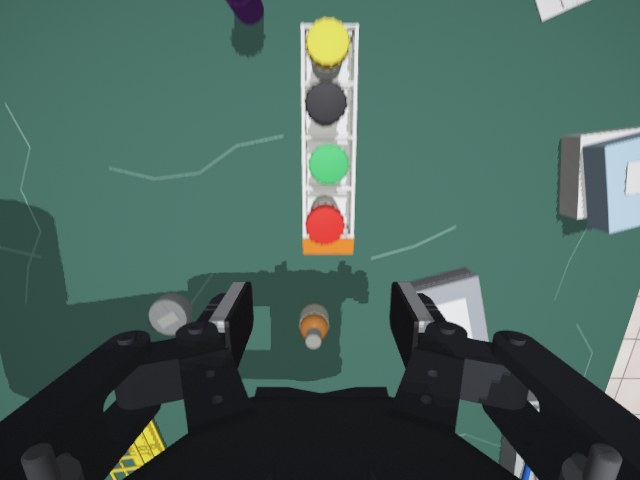

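The wrist view shows caps red (325,226), green (329,166), black (326,104) and yellow (327,44). These positions agree with the top camera to 2 mm. I'll pick red first.

>>> send_rows(
  deltas=[
    [[-0.0025, 0.0025, 0.02, 0, 0, 0, 0.4], [0, 0, 0.035, 0, 0, 0, 0.4], [0, 0, 0.035, 0, 0, 0, 0.4], [0, 0, 0.035, 0, 0, 0, 0.4], [0, 0, 0.025, 0, 0, 0, 0.4], [0, 0, 0.015, 0, 0, 0, 0.4], [0, 0, 0, 0, 0, 0, 0.4], [0, 0, 0, 0, 0, 0, -0.1], [0, 0, 0, 0, 0, 0, -0.5], [0, 0, 0, 0, 0, 0, -1], [0, 0, 0, 0, 0, 0, -1], [0, 0, 0, 0, 0, 0, -1]],
  ],
  squeeze=30,
)

```text
time_s: 6.2
position: [0.5574, 0.1355, 0.0925]
tool_rot: [[-0.058, 0.998, 0.002], [0.998, 0.058, 0.0], [-0.0, 0.002, -1.0]]
ft_force: [-1.0, -0.3, 7.0]
grip_width: 0.0311
gripper_force: 29.5
```

Run:
```python
from h import *
s=telemetry.observe();print(s["position"],s["grip_width"],s["gripper_force"],s["ft_force"])
im,P=world("side"); save(cv2.resize(im[180:400,190:410],None,fx=2.7,fy=2.7),"s1")
```

```text
[0.55735801 0.13546422 0.09245051] 0.031122769082647446 29.51383262872696 [-0.96837197 -0.34794406  7.02466156]
```

View pics/s1.png

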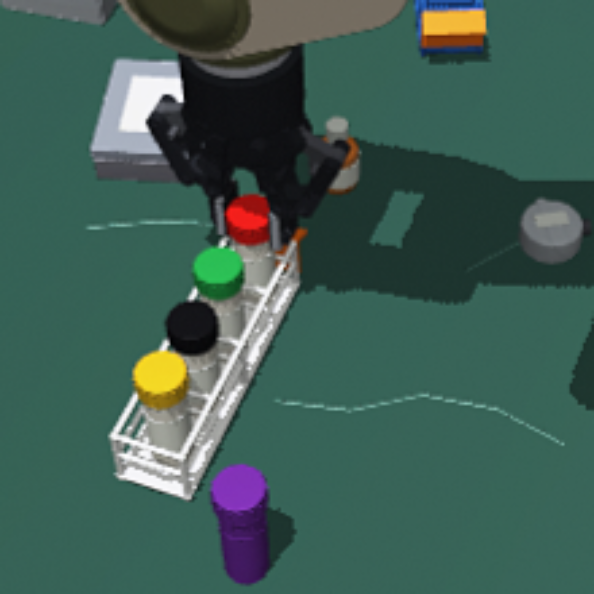

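Red (250,215 in the crop) sits between the pads, gripped at 31 mm opening with 29.5 N. Lift.

>>> send_rows(
  deltas=[
    [[0, 0, -0.005, 0, 0, 0, -1], [0, 0, -0.01, 0, 0, 0, -1], [0, 0, -0.015, 0, 0, 0, -1], [0, 0, -0.02, 0, 0, 0, -1], [0, 0, -0.02, 0, 0, 0, -1], [0, 0, -0.02, 0, 0, 0, -1], [0, 0, -0.02, 0, 0, 0, -1], [0, 0, -0.015, 0, 0, 0, -1], [0, 0, -0.01, 0, 0, 0, -1], [0, 0, 0, 0, 0, 0, -1], [0, 0, 0, 0, 0, 0, -1], [0, 0, 0, 0, 0, 0, -1]],
  ],
)

```text
time_s: 7.75
position: [0.5568, 0.1354, 0.2257]
tool_rot: [[-0.058, 0.998, -0.001], [0.998, 0.058, -0.0], [0.0, -0.001, -1.0]]
ft_force: [-0.9, 1.0, -0.6]
grip_width: 0.0314
gripper_force: 29.7
```

```bash
cat > held.py <<'E'
import sys
from h import *
# held cap top from top/side cams vs TCP, and the tool-frame step to place k of blue rack
k=int(sys.argv[1]); col=sys.argv[2]
s=telemetry.observe(); T=s["position"]; R=s["tool_rot"]; print(T.round(4),s["grip_width"].round(4),s["gripper_force"],s["ft_force"].round(1),"xang",np.degrees(np.arctan2(R[1,0],R[0,0])).round(2))
c=np.array([.5668,-.242]); a=np.radians(26); xb=np.array([-np.sin(a),np.cos(a)])
p=c+xb*[.069,.023,-.023,-.069][k-1]; print("place",p.round(4))
hs={"red":lambda H,S,V:((H<8)|(H>172))&(S>150)&(V>80),"green":lambda H,S,V:(H>60)&(H<85)&(S>140)&(V>100),"black":lambda H,S,V:(S<60)&(V<70),"yellow":lambda H,S,V:(H>22)&(H<32)&(S>150)}
for n in ("side","wrist"):
    im,P=world(n); h=cv2.cvtColor(im,cv2.COLOR_RGB2HSV); m=hs[col](*[h[...,i].astype(int) for i in range(3)])
    g=(P-T)@R; m&=(abs(g[...,0])<.03)&(abs(g[...,1])<.02)&(g[...,2]>-.03)&(g[...,2]<.05)
    body=(abs(g[...,0])<.03)&(abs(g[...,1])<.02)&(g[...,2]>.04)&(g[...,2]<.1)
    print(n,m.sum(),[np.nanpercentile(g[m][:,i],[2,50,98]).round(4) for i in range(3)] if m.sum()>10 else "", "body",body.sum(),[np.nanpercentile(g[body][:,i],[2,98]).round(4) for i in range(3)] if body.sum()>10 else "")
    save(im,f"h{k}{n}")
E
python3 held.py 1 red
```

```text
Traceback (most recent call last):
  File "held.py", line 5, in <module>
    s=telemetry.observe(); T=s["position"]; R=s["tool_rot"]; print(T.round(4),s["grip_width"].round(4),s["gripper_force"],s["ft_force"].round(1),"xang",np.degrees(np.arctan2(R[1,0],R[0,0])).round(2))
                                                                              ^^^^^^^^^^^^^^^^^^^^^
AttributeError: 'float' object has no attribute 'round'
```

```bash
sed -i 's/s\["grip_width"\].round(4)/s["grip_width"]/' held.py; python3 held.py 1 red
```

```text
[0.5568 0.1354 0.2257] 0.03139184629421903 29.720337688922882 [-0.9  1.  -0.6] xang 93.32
place [ 0.5366 -0.18  ]
side 302 [array([-0.0103,  0.0105,  0.0192]), array([-0.0151, -0.002 ,  0.0135]), array([-0.0046, -0.0018,  0.012 ])] body 296 [array([0.0004, 0.0183]), array([-0.0162,  0.0086]), array([0.041 , 0.0834])]
wrist 6256 [array([-0.0094,  0.0071,  0.0194]), array([-0.0137,  0.0006,  0.015 ]), array([-0.0049, -0.0036,  0.0094])] body 885 [array([0.0091, 0.0179]), array([-0.0125,  0.0125]), array([0.0404, 0.0811])]
```

View pics/h1side.png

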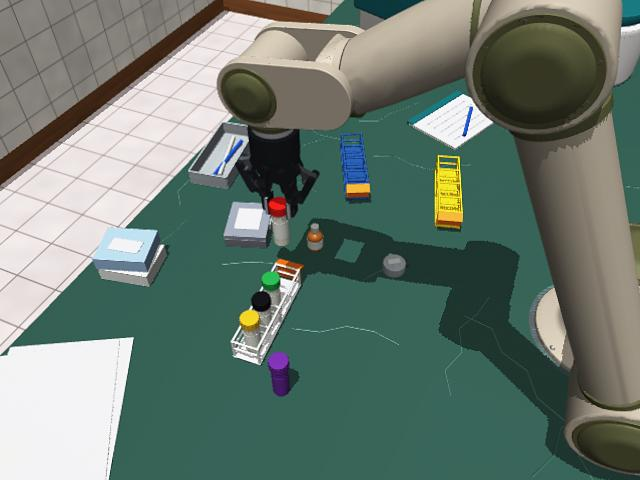

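Red hangs upright in the jaws at (278,220). Its axis is 3.3 mm off the TCP along tool x, so I'll compensate for that.

>>> send_rows(
  deltas=[
    [[0, 0, 0, 0, 0, -0.132, -1], [0, 0, 0, 0, 0, -0.132, -1], [0, 0, 0, 0, 0, -0.132, -1], [-0.012, -0.007, 0, 0, 0, 0, -1], [-0.03, -0.017, 0, 0, 0, 0, -1], [-0.038, -0.0214, 0, 0, 0, 0, -1], [-0.038, -0.0214, 0, 0, 0, 0, -1], [-0.038, -0.0214, 0, 0, 0, 0, -1], [-0.038, -0.0214, 0, 0, 0, 0, -1], [-0.038, -0.0214, 0, 0, 0, 0, -1], [-0.03, -0.017, 0, 0, 0, 0, -1], [-0.016, -0.009, 0, 0, 0, 0, -1]],
  ],
)

```text
time_s: 9.35
position: [0.5372, -0.1854, 0.2261]
tool_rot: [[-0.435, 0.901, -0.0], [0.901, 0.435, 0.0], [0.0, -0.0, -1.0]]
ft_force: [-1.0, 0.6, -1.3]
grip_width: 0.0309
gripper_force: 29.7
```

>>> send_rows(
  deltas=[
    [[0, 0, 0, 0, 0, 0, -1], [0, 0, 0, 0, 0, 0, -1]],
  ],
)

```text
time_s: 9.6
position: [0.5378, -0.1823, 0.2263]
tool_rot: [[-0.439, 0.899, -0.0], [0.899, 0.439, 0.0], [0.0, 0.0, -1.0]]
ft_force: [0.9, 0.2, 0.6]
grip_width: 0.0309
gripper_force: 29.7
```

```bash
python3 held.py 1 red
```

```text
[ 0.5378 -0.1823  0.2263] 0.0309272369513076 29.741050601005554 [0.9 0.2 0.6] xang 116.03
place [ 0.5366 -0.18  ]
side 203 [array([-0.0087,  0.0126,  0.021 ]), array([-0.0146, -0.0005,  0.0128]), array([-0.0038, -0.0009,  0.0133])] body 242 [array([0.0066, 0.0199]), array([-0.0151,  0.011 ]), array([0.0412, 0.0841])]
wrist 6231 [array([-0.0094,  0.0072,  0.0194]), array([-0.0139,  0.0003,  0.0148]), array([-0.0049, -0.0036,  0.0093])] body 893 [array([0.0091, 0.0178]), array([-0.0127,  0.0122]), array([0.0405, 0.0809])]
```

View pics/h1wrist.png

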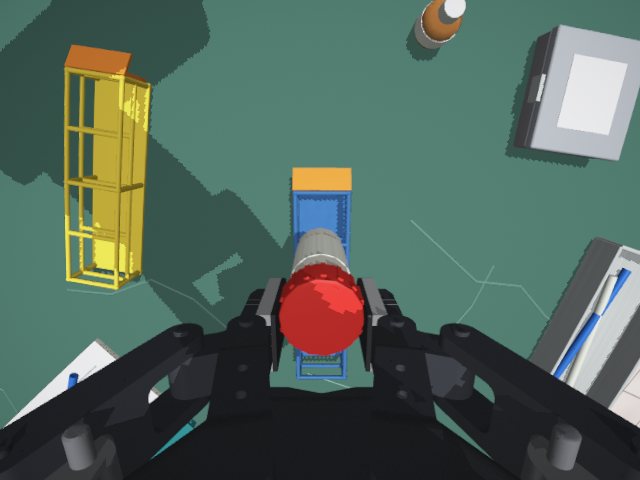

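The wrist view shows red at (322,310), in line with the blue rack (columns 292–352). Lower it.

>>> send_rows(
  deltas=[
    [[0, 0, 0.01, 0, 0, 0, -1], [0, 0, 0.02, 0, 0, 0, -1], [0, 0, 0.022, 0, 0, 0, -1], [0, 0, 0.022, 0, 0, 0, -1], [0, 0, 0.02, 0, 0, 0, -1], [0, 0, 0.015, 0, 0, 0, -1], [0, 0, 0.01, 0, 0, 0, -1], [0, 0, 0.008, 0, 0, 0, -1], [0, 0, 0.004, 0, 0, 0, -1], [0, 0, 0.002, 0, 0, 0, -1], [0, 0, 0, 0, 0, 0, -1], [0, 0, 0, 0, 0, 0, -1]],
  ],
)

```text
time_s: 11.2
position: [0.5379, -0.1834, 0.0936]
tool_rot: [[-0.439, 0.899, 0.0], [0.899, 0.439, -0.0], [-0.0, 0.0, -1.0]]
ft_force: [0.4, 0.6, 0.8]
grip_width: 0.0312
gripper_force: 29.7
```

>>> send_rows(
  deltas=[
    [[0, 0, 0.0015, 0, 0, 0, -1], [0, 0, 0.001, 0, 0, 0, -1], [0, 0, 0, 0, 0, 0, -1]],
  ],
)

```text
time_s: 11.58
position: [0.5382, -0.1838, 0.0924]
tool_rot: [[-0.439, 0.899, 0.002], [0.899, 0.439, -0.002], [-0.003, 0.001, -1.0]]
ft_force: [-2.8, 0.2, 11.3]
grip_width: 0.0312
gripper_force: 30.7
```

>>> send_rows(
  deltas=[
    [[0, 0, 0, 0, 0, 0, -0.1], [0, 0, 0, 0, 0, 0, 0.1], [0, 0, 0, 0, 0, 0, 0.4], [0, 0, 0, 0, 0, 0, 0.4], [0, 0, -0.01, 0, 0, 0, 0.4], [0, 0, -0.02, 0, 0, 0, 0.4], [0, 0, -0.035, 0, 0, 0, 0.4], [0, 0, -0.035, 0, 0, 0, 0.4], [0, 0, -0.025, 0, 0, 0, 0.4], [0, 0, -0.015, 0, 0, 0, 0.4], [0, 0, 0, 0, 0, 0, 0.4]],
  ],
)

```text
time_s: 12.95
position: [0.5379, -0.1834, 0.2316]
tool_rot: [[-0.439, 0.899, 0.001], [0.899, 0.439, -0.001], [-0.001, 0.001, -1.0]]
ft_force: [0.8, 0.5, -0.0]
grip_width: 0.0599
gripper_force: 0.0
```

```bash
cat > cap.py <<'E'
from h import *
a=np.radians(26); xb=np.array([-np.sin(a),np.cos(a)]); yb=np.array([-xb[1],xb[0]]); c=np.array([.5668,-.242])
s=telemetry.observe(); R=s["tool_rot"]; print(s["position"].round(4),s["grip_width"],"xang",np.degrees(np.arctan2(R[1,0],R[0,0])).round(2))
for n in ("top","side"):
    im,P=world(n); top=(P[...,2]>.09)&(P[...,2]<.1)&(P[...,0]>.48)&(P[...,0]<.64)&(abs(P[...,1])<.34)
    nl,lab,st,cc=cv2.connectedComponentsWithStats(top.astype(np.uint8))
    for i in range(1,nl):
        if st[i,4]>80:
            q=P[lab==i]; m=q.mean(0); e=m[:2]-c; print(n,cc[i].round(),st[i,4],m.round(4),"blue",(e@xb).round(4),(e@yb).round(4),im[lab==i].mean(0).round())
E
python3 cap.py
```

```text
[ 0.5379 -0.1834  0.2316] 0.0598775872051275 xang 116.01
top [221. 214.] 259 [0.554  0.1881 0.0959] blue 0.3922 -0.177 [ 50. 190.  89.]
top [170. 217.] 265 [0.5474 0.2768 0.0957] blue 0.4748 -0.21 [216. 203.   4.]
top [195. 216.] 262 [0.549  0.234  0.0958] blue 0.4356 -0.1926 [45. 45. 45.]
side [358. 161.] 125 [ 0.5328 -0.1786  0.0945] blue 0.0719 0.0027 [217.  26.  23.]
side [271. 279.] 233 [0.5533 0.1899 0.0945] blue 0.3941 -0.1771 [ 40. 167.  75.]
side [261. 299.] 251 [0.5481 0.2359 0.0947] blue 0.4377 -0.1927 [19. 19. 22.]
side [249. 318.] 272 [0.5466 0.2783 0.0947] blue 0.4765 -0.2099 [224. 192.  34.]
```

>>> send_rows(
  deltas=[
    [[0, 0, 0, 0, 0, 0.132, 0.4], [0, 0, 0, 0, 0, 0.132, 0.4], [0, 0, 0, 0, 0, 0.131, 0.4], [0.015, 0.002, 0, 0, 0, 0, 0.4], [0.035, 0.004, 0, 0, 0, 0, 0.4], [0.05, 0.0053, 0, 0, 0, 0, 0.4], [0.05, 0.0053, 0, 0, 0, 0, 0.4], [0.05, 0.0053, 0, 0, 0, 0, 0.4], [0.05, 0.0053, 0, 0, 0, 0, 0.4], [0.05, 0.0053, 0, 0, 0, 0, 0.4], [0.04, 0.004, 0, 0, 0, 0, 0.4], [0.03, 0.003, 0, 0, 0, 0, 0.4]],
  ],
)

```text
time_s: 14.55
position: [0.5544, 0.191, 0.2301]
tool_rot: [[-0.064, 0.998, -0.001], [0.998, 0.064, 0.0], [0.0, -0.001, -1.0]]
ft_force: [0.1, -0.1, -0.2]
grip_width: 0.0595
gripper_force: 0.0
```

>>> send_rows(
  deltas=[
    [[0, 0, 0.015, 0, 0, 0, 0.4], [0, 0, 0.03, 0, 0, 0, 0.4], [0, 0, 0.02, 0, 0, 0, 0.4], [0, 0, 0, 0, 0, 0, 0.4], [0, 0, 0, 0, 0, 0, 0.4], [0, 0, 0, 0, 0, 0, 0.4]],
  ],
)

```text
time_s: 15.3
position: [0.5556, 0.1883, 0.1667]
tool_rot: [[-0.059, 0.998, 0.001], [0.998, 0.059, 0.0], [0.0, 0.001, -1.0]]
ft_force: [-0.5, -0.3, 0.4]
grip_width: 0.0597
gripper_force: 0.0
```

>>> send_rows(
  deltas=[
    [[0, 0, 0.02, 0, 0, 0, 0.4], [0, 0, 0.025, 0, 0, 0, 0.4], [0, 0, 0.02, 0, 0, 0, 0.4], [0, 0, 0.01, 0, 0, 0, 0.4], [0, 0, 0, 0, 0, 0, 0.4], [0, 0, 0, 0, 0, 0, -0.1], [0, 0, 0, 0, 0, 0, -0.5], [0, 0, 0, 0, 0, 0, -1], [0, 0, 0, 0, 0, 0, -1], [0, 0, 0, 0, 0, 0, -1]],
  ],
)

```text
time_s: 16.55
position: [0.5558, 0.1885, 0.0918]
tool_rot: [[-0.059, 0.998, 0.002], [0.998, 0.059, 0.0], [0.0, 0.002, -1.0]]
ft_force: [0.2, -0.6, 6.8]
grip_width: 0.0311
gripper_force: 29.7
```

>>> send_rows(
  deltas=[
    [[0, 0, -0.005, 0, 0, 0, -1], [0, 0, -0.01, 0, 0, 0, -1], [0, 0, -0.015, 0, 0, 0, -1], [0, 0, -0.02, 0, 0, 0, -1], [0, 0, -0.02, 0, 0, 0, -1], [0, 0, -0.02, 0, 0, 0, -1], [0, 0, -0.02, 0, 0, 0, -1], [0, 0, -0.015, 0, 0, 0, -1], [0, 0, -0.01, 0, 0, 0, -1], [0, 0, 0, 0, 0, 0, -1], [0, 0, 0, 0, 0, 0, -1]],
  ],
)

```text
time_s: 17.92
position: [0.5551, 0.1883, 0.2251]
tool_rot: [[-0.059, 0.998, -0.001], [0.998, 0.059, -0.0], [-0.0, -0.001, -1.0]]
ft_force: [0.5, -0.0, -0.5]
grip_width: 0.0311
gripper_force: 29.7
```

```bash
python3 held.py 2 green
```

```text
[0.5551 0.1883 0.2251] 0.031118775900188196 29.734903872013092 [ 0.5 -0.  -0.5] xang 93.38
place [ 0.5567 -0.2213]
side 181 [array([-0.0124,  0.0036,  0.0149]), array([-0.0126,  0.0004,  0.0122]), array([-0.0054, -0.003 ,  0.0007])] body 299 [array([-0.0041,  0.0147]), array([-0.0158,  0.0081]), array([0.0411, 0.0822])]
wrist 5517 [array([-0.0128,  0.0028,  0.0164]), array([-0.0131,  0.0006,  0.0143]), array([-0.0053, -0.0041,  0.0063])] body 947 [array([0.0056, 0.0146]), array([-0.0117,  0.0133]), array([0.0406, 0.0808])]
```

>>> send_rows(
  deltas=[
    [[0, 0, 0, 0, 0, -0.132, -1], [0, 0, 0, 0, 0, -0.132, -1], [0, 0, 0, 0, 0, -0.131, -1], [-0.015, -0.007, 0, 0, 0, 0, -1], [-0.035, -0.017, 0, 0, 0, 0, -1], [-0.05, -0.0241, 0, 0, 0, 0, -1], [-0.05, -0.0241, 0, 0, 0, 0, -1], [-0.05, -0.0241, 0, 0, 0, 0, -1], [-0.05, -0.0241, 0, 0, 0, 0, -1], [-0.05, -0.0241, 0, 0, 0, 0, -1], [-0.04, -0.0195, 0, 0, 0, 0, -1], [-0.029, -0.014, 0, 0, 0, 0, -1]],
  ],
)

```text
time_s: 19.52
position: [0.5563, -0.2242, 0.2254]
tool_rot: [[-0.434, 0.901, -0.001], [0.901, 0.434, 0.0], [0.0, -0.001, -1.0]]
ft_force: [-0.9, 0.6, -0.5]
grip_width: 0.0311
gripper_force: 29.8
```

>>> send_rows(
  deltas=[
    [[0, 0, 0, 0, 0, 0, -1], [0, 0, 0, 0, 0, 0, -1], [0, 0, 0.01, 0, 0, 0, -1], [0, 0, 0.02, 0, 0, 0, -1], [0, 0, 0.01, 0, 0, 0, -1], [0, 0, 0, 0, 0, 0, -1], [0, 0, 0, 0, 0, 0, -1]],
  ],
)

```text
time_s: 20.4
position: [0.5575, -0.2212, 0.1864]
tool_rot: [[-0.439, 0.899, 0.001], [0.899, 0.439, -0.001], [-0.001, 0.001, -1.0]]
ft_force: [-0.3, 0.5, -0.3]
grip_width: 0.0314
gripper_force: 29.8
```

```bash
python3 held.py 2 green
```

```text
[ 0.5575 -0.2212  0.1864] 0.03144016280917846 29.77786213159561 [-0.3  0.5 -0.3] xang 116.02
place [ 0.5567 -0.2213]
side 58 [array([-0.0095,  0.0043,  0.0177]), array([-0.014 , -0.0015,  0.0112]), array([-0.0041, -0.0028, -0.0006])] body 216 [array([0.0018, 0.0172]), array([-0.0149,  0.0119]), array([0.0405, 0.0833])]
wrist 5571 [array([-0.013 ,  0.0026,  0.0162]), array([-0.0135,  0.0009,  0.014 ]), array([-0.0055, -0.0042,  0.0075])] body 940 [array([0.0055, 0.0145]), array([-0.0121,  0.0131]), array([0.0407, 0.0811])]
```

View pics/h2wrist.png

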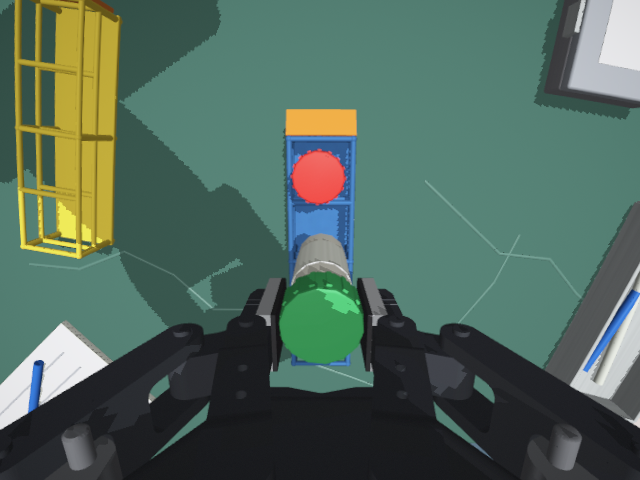

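Red stands in place one at (318,177), and green lines up with place two. Lower green, release and rise.

>>> send_rows(
  deltas=[
    [[0, 0, 0.01, 0, 0, 0, -1], [0, 0, 0.02, 0, 0, 0, -1], [0, 0, 0.02, 0, 0, 0, -1], [0, 0, 0.016, 0, 0, 0, -1], [0, 0, 0.012, 0, 0, 0, -1], [0, 0, 0.008, 0, 0, 0, -1], [0, 0, 0.005, 0, 0, 0, -1], [0, 0, 0.003, 0, 0, 0, -1], [0, 0, 0.001, 0, 0, 0, -1], [0, 0, 0.0005, 0, 0, 0, -1], [0, 0, 0, 0, 0, 0, -1], [0, 0, 0, 0, 0, 0, -1]],
  ],
)

```text
time_s: 22.0
position: [0.5576, -0.2217, 0.0918]
tool_rot: [[-0.439, 0.899, 0.002], [0.899, 0.439, -0.002], [-0.002, 0.001, -1.0]]
ft_force: [-2.6, 0.3, 7.6]
grip_width: 0.0309
gripper_force: 30.5
```

>>> send_rows(
  deltas=[
    [[0, 0, 0, 0, 0, 0, -0.1], [0, 0, 0, 0, 0, 0, 0.1], [0, 0, 0, 0, 0, 0, 0.4], [0, 0, 0, 0, 0, 0, 0.4], [0, 0, -0.01, 0, 0, 0, 0.4], [0, 0, -0.02, 0, 0, 0, 0.4], [0, 0, -0.035, 0, 0, 0, 0.4], [0, 0, -0.035, 0, 0, 0, 0.4], [0, 0, -0.025, 0, 0, 0, 0.4], [0, 0, -0.015, 0, 0, 0, 0.4], [0, 0, 0, 0, 0, 0, 0.4]],
  ],
)

```text
time_s: 23.38
position: [0.5574, -0.2213, 0.2311]
tool_rot: [[-0.439, 0.899, 0.001], [0.899, 0.439, -0.001], [-0.001, 0.001, -1.0]]
ft_force: [-0.9, 0.3, -0.2]
grip_width: 0.06
gripper_force: 0.0
```

```bash
python3 cap.py
```

```text
[ 0.5574 -0.2213  0.2311] 0.05998115776966757 xang 116.01
top [170. 217.] 272 [0.5473 0.2766 0.0958] blue 0.4747 -0.2098 [206. 191.   3.]
top [194. 217.] 264 [0.5488 0.2341 0.0957] blue 0.4358 -0.1925 [42. 41. 42.]
top [429. 224.] 233 [ 0.5344 -0.1783  0.096 ] blue 0.0714 0.0012 [216.  27.  17.]
side [355. 148.] 119 [ 0.5552 -0.2191  0.0943] blue 0.0257 0.0004 [ 35. 159.  70.]
side [358. 160.] 124 [ 0.533  -0.1787  0.0945] blue 0.0717 0.0026 [216.  26.  23.]
side [261. 299.] 251 [0.5481 0.2357 0.0947] blue 0.4376 -0.1926 [20. 20. 23.]
side [249. 318.] 270 [0.5465 0.278  0.0948] blue 0.4763 -0.2097 [223. 190.  33.]
```

>>> send_rows(
  deltas=[
    [[0, 0, 0, 0, 0, 0.132, 0.4], [0, 0, 0, 0, 0, 0.132, 0.4], [0, 0, 0, 0, 0, 0.131, 0.4], [0.02, 0.001, 0, 0, 0, 0, 0.4], [0.045, 0.002, 0, 0, 0, 0, 0.4], [0.0585, 0.0025, 0, 0, 0, 0, 0.4], [0.0585, 0.0025, 0, 0, 0, 0, 0.4], [0.0585, 0.0025, 0, 0, 0, 0, 0.4], [0.0585, 0.0025, 0, 0, 0, 0, 0.4], [0.0585, 0.0025, 0, 0, 0, 0, 0.4], [0.055, 0.002, 0, 0, 0, 0, 0.4], [0.043, 0.002, 0, 0, 0, 0, 0.4]],
  ],
)

```text
time_s: 24.98
position: [0.5483, 0.2378, 0.2298]
tool_rot: [[-0.064, 0.998, -0.001], [0.998, 0.064, 0.0], [0.0, -0.001, -1.0]]
ft_force: [2.2, -0.1, 0.5]
grip_width: 0.0599
gripper_force: 0.0
```

>>> send_rows(
  deltas=[
    [[0, 0, 0, 0, 0, 0, 0.4], [0, 0, 0.015, 0, 0, 0, 0.4], [0, 0, 0.03, 0, 0, 0, 0.4], [0, 0, 0.02, 0, 0, 0, 0.4], [0, 0, 0, 0, 0, 0, 0.4], [0, 0, 0, 0, 0, 0, 0.4], [0, 0, 0, 0, 0, 0, 0.4]],
  ],
)

```text
time_s: 25.85
position: [0.5502, 0.2344, 0.1662]
tool_rot: [[-0.059, 0.998, 0.002], [0.998, 0.059, 0.0], [0.0, 0.002, -1.0]]
ft_force: [-0.9, -0.8, -0.7]
grip_width: 0.0597
gripper_force: 0.0
```

>>> send_rows(
  deltas=[
    [[0, 0, 0.02, 0, 0, 0, 0.4], [0, 0, 0.025, 0, 0, 0, 0.4], [0, 0, 0.02, 0, 0, 0, 0.4], [0, 0, 0.0095, 0, 0, 0, 0.4], [0, 0, 0, 0, 0, 0, 0.4], [0, 0, 0, 0, 0, 0, -0.1], [0, 0, 0, 0, 0, 0, -0.5], [0, 0, 0, 0, 0, 0, -1], [0, 0, 0, 0, 0, 0, -1], [0, 0, 0, 0, 0, 0, -1]],
  ],
)

```text
time_s: 27.1
position: [0.5503, 0.2347, 0.0918]
tool_rot: [[-0.059, 0.998, 0.002], [0.998, 0.059, 0.0], [0.0, 0.002, -1.0]]
ft_force: [-1.4, 0.2, 6.9]
grip_width: 0.031
gripper_force: 29.7
```

>>> send_rows(
  deltas=[
    [[0, 0, -0.005, 0, 0, 0, -1], [0, 0, -0.01, 0, 0, 0, -1], [0, 0, -0.015, 0, 0, 0, -1], [0, 0, -0.02, 0, 0, 0, -1], [0, 0, -0.02, 0, 0, 0, -1], [0, 0, -0.02, 0, 0, 0, -1], [0, 0, -0.02, 0, 0, 0, -1], [0, 0, -0.015, 0, 0, 0, -1], [0, 0, -0.01, 0, 0, 0, -1], [0, 0, 0, 0, 0, 0, -1], [0, 0, 0, 0, 0, 0, -1]],
  ],
)

```text
time_s: 28.48
position: [0.5496, 0.2345, 0.2251]
tool_rot: [[-0.059, 0.998, -0.001], [0.998, 0.059, -0.0], [-0.0, -0.001, -1.0]]
ft_force: [0.3, -0.3, -0.6]
grip_width: 0.0312
gripper_force: 29.7
```

```bash
python3 held.py 3 black
```

```text
[0.5496 0.2345 0.2251] 0.031244139354121445 29.729767441749573 [ 0.3 -0.3 -0.6] xang 93.38
place [ 0.5769 -0.2627]
side 448 [array([-0.0117,  0.0071,  0.0158]), array([-0.0178,  0.0032,  0.0187]), array([-0.0279, -0.003 ,  0.0147])] body 311 [array([-0.0044,  0.0145]), array([-0.0154,  0.0086]), array([0.041 , 0.0828])]
wrist 8414 [array([-0.0121,  0.0049,  0.0162]), array([-0.0177,  0.0005,  0.0178]), array([-0.0269, -0.0042,  0.0115])] body 944 [array([0.0053, 0.0146]), array([-0.0115,  0.0136]), array([0.0404, 0.0805])]
```

>>> send_rows(
  deltas=[
    [[0, 0, 0, 0, 0, -0.132, -1], [0, 0, 0, 0, 0, -0.132, -1], [0, 0, 0, 0, 0, -0.131, -1], [-0.015, -0.0063, 0, 0, 0, 0, -1], [-0.035, -0.0147, 0, 0, 0, 0, -1], [-0.053, -0.0223, 0, 0, 0, 0, -1], [-0.053, -0.0223, 0, 0, 0, 0, -1], [-0.053, -0.0223, 0, 0, 0, 0, -1], [-0.053, -0.0223, 0, 0, 0, 0, -1], [-0.053, -0.0223, 0, 0, 0, 0, -1], [-0.053, -0.0223, 0, 0, 0, 0, -1], [-0.046, -0.0194, 0, 0, 0, 0, -1]],
  ],
)

```text
time_s: 30.08
position: [0.574, -0.217, 0.2256]
tool_rot: [[-0.434, 0.901, -0.0], [0.901, 0.434, -0.0], [0.0, -0.0, -1.0]]
ft_force: [1.2, 0.8, 0.2]
grip_width: 0.0306
gripper_force: 29.8
```

>>> send_rows(
  deltas=[
    [[-0.03, -0.0126, 0, 0, 0, 0, -1], [-0.015, -0.0065, 0, 0, 0, 0, -1], [0, 0, 0, 0, 0, 0, -1], [0, 0, 0, 0, 0, 0, -1], [0, 0, 0.01, 0, 0, 0, -1], [0, 0, 0.02, 0, 0, 0, -1], [0, 0, 0.01, 0, 0, 0, -1], [0, 0, 0, 0, 0, 0, -1], [0, 0, 0, 0, 0, 0, -1]],
  ],
)

```text
time_s: 31.2
position: [0.5777, -0.2627, 0.1865]
tool_rot: [[-0.439, 0.899, 0.001], [0.899, 0.439, -0.001], [-0.001, 0.001, -1.0]]
ft_force: [-0.2, -0.2, -0.1]
grip_width: 0.031
gripper_force: 29.8
```

```bash
python3 held.py 3 black
```

```text
[ 0.5777 -0.2627  0.1865] 0.030953156078444455 29.762655794620514 [-0.2 -0.2 -0.1] xang 116.02
place [ 0.5769 -0.2627]
side 169 [array([-0.0052,  0.0092,  0.0176]), array([-0.0188, -0.0014,  0.0193]), array([-0.0234, -0.0025,  0.0192])] body 212 [array([-0.0002,  0.0171]), array([-0.0145,  0.0122]), array([0.0408, 0.0833])]
wrist 8410 [array([-0.0123,  0.0047,  0.0159]), array([-0.0178, -0.0001,  0.0177]), array([-0.0271, -0.0043,  0.0111])] body 946 [array([0.0052, 0.0144]), array([-0.0117,  0.0132]), array([0.0407, 0.0806])]
```

View pics/h3wrist.png

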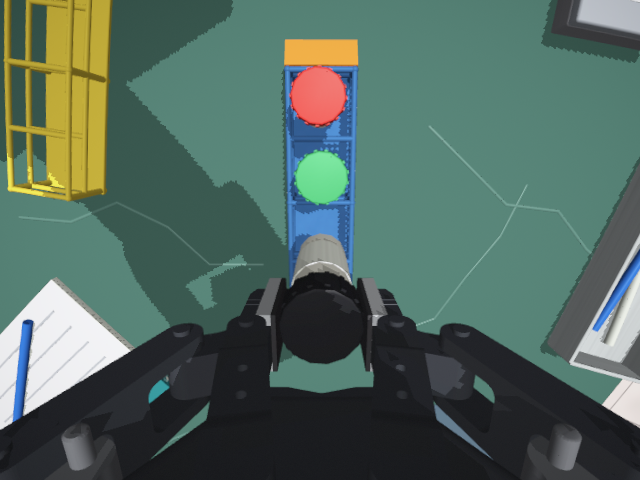

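Red (318,96) and green (321,178) stand in places one and two. Black is over place three, so I lower it.

>>> send_rows(
  deltas=[
    [[0, 0, 0.01, 0, 0, 0, -1], [0, 0, 0.02, 0, 0, 0, -1], [0, 0, 0.02, 0, 0, 0, -1], [0, 0, 0.016, 0, 0, 0, -1], [0, 0, 0.012, 0, 0, 0, -1], [0, 0, 0.008, 0, 0, 0, -1], [0, 0, 0.005, 0, 0, 0, -1], [0, 0, 0.003, 0, 0, 0, -1], [0, 0, 0.001, 0, 0, 0, -1], [0, 0, 0.0005, 0, 0, 0, -1], [0, 0, 0, 0, 0, 0, -1], [0, 0, 0, 0, 0, 0, -1]],
  ],
)

```text
time_s: 32.8
position: [0.5778, -0.263, 0.0918]
tool_rot: [[-0.439, 0.899, 0.002], [0.899, 0.439, -0.002], [-0.002, 0.001, -1.0]]
ft_force: [-2.1, 0.7, 7.8]
grip_width: 0.0313
gripper_force: 30.4
```

>>> send_rows(
  deltas=[
    [[0, 0, 0, 0, 0, 0, -0.1], [0, 0, 0, 0, 0, 0, 0.1], [0, 0, 0, 0, 0, 0, 0.4], [0, 0, 0, 0, 0, 0, 0.4], [0, 0, -0.01, 0, 0, 0, 0.4], [0, 0, -0.02, 0, 0, 0, 0.4], [0, 0, -0.035, 0, 0, 0, 0.4], [0, 0, -0.035, 0, 0, 0, 0.4], [0, 0, -0.025, 0, 0, 0, 0.4], [0, 0, -0.015, 0, 0, 0, 0.4], [0, 0, 0, 0, 0, 0, 0.4]],
  ],
)

```text
time_s: 34.17
position: [0.5776, -0.2628, 0.2312]
tool_rot: [[-0.439, 0.899, 0.001], [0.899, 0.439, -0.001], [-0.002, 0.001, -1.0]]
ft_force: [-0.0, 0.1, 0.3]
grip_width: 0.0599
gripper_force: 0.0
```

```bash
python3 cap.py
```

```text
[ 0.5776 -0.2628  0.2312] 0.05989188755358764 xang 116.01
top [471. 199.] 116 [ 0.5799 -0.2549  0.0958] blue -0.0173 -0.0061 [28. 27. 28.]
top [452. 213.] 265 [ 0.5557 -0.2205  0.096 ] blue 0.0242 0.0006 [ 30. 166.  71.]
top [170. 217.] 269 [0.5473 0.2768 0.0957] blue 0.4749 -0.2099 [206. 191.   4.]
top [430. 225.] 269 [ 0.5334 -0.1798  0.0961] blue 0.0705 0.0027 [214.  26.  17.]
side [354. 135.] 112 [ 0.5749 -0.2603  0.0943] blue -0.02 0.0007 [16. 16. 20.]
side [355. 148.] 125 [ 0.5551 -0.219   0.0942] blue 0.0258 0.0004 [ 35. 156.  70.]
side [358. 161.] 136 [ 0.5328 -0.1778  0.0942] blue 0.0726 0.0024 [207.  25.  22.]
side [249. 318.] 272 [0.5465 0.2781 0.0946] blue 0.4763 -0.2097 [222. 189.  34.]
```

>>> send_rows(
  deltas=[
    [[0, 0, 0, 0, 0, 0.132, 0.4], [0, 0, 0, 0, 0, 0.132, 0.4], [0, 0, 0, 0, 0, 0.131, 0.4], [0.02, 0.001, 0, 0, 0, 0, 0.4], [0.045, 0.001, 0, 0, 0, 0, 0.4], [0.06, 0.001, 0, 0, 0, 0, 0.4], [0.06, 0, 0, 0, 0, 0, 0.4], [0.06, 0, 0, 0, 0, 0, 0.4], [0.06, 0, 0, 0, 0, 0, 0.4], [0.06, 0, 0, 0, 0, 0, 0.4], [0.06, 0, 0, 0, 0, 0, 0.4], [0.06, 0, 0, 0, 0, 0, 0.4]],
  ],
)

```text
time_s: 35.78
position: [0.5504, 0.2245, 0.2299]
tool_rot: [[-0.063, 0.998, -0.001], [0.998, 0.063, 0.0], [0.0, -0.001, -1.0]]
ft_force: [1.2, -0.1, -0.1]
grip_width: 0.06
gripper_force: 0.0
```

>>> send_rows(
  deltas=[
    [[0.035, 0, 0, 0, 0, 0, 0.4], [0.0205, 0, 0, 0, 0, 0, 0.4], [0, 0, 0, 0, 0, 0, 0.4], [0, 0, 0.015, 0, 0, 0, 0.4], [0, 0, 0.03, 0, 0, 0, 0.4], [0, 0, 0.02, 0, 0, 0, 0.4], [0, 0, 0, 0, 0, 0, 0.4], [0, 0, 0, 0, 0, 0, 0.4], [0, 0, 0, 0, 0, 0, 0.4]],
  ],
)

```text
time_s: 36.9
position: [0.549, 0.2768, 0.1662]
tool_rot: [[-0.059, 0.998, 0.002], [0.998, 0.059, 0.0], [0.0, 0.002, -1.0]]
ft_force: [0.0, -0.0, 0.5]
grip_width: 0.0597
gripper_force: 0.0
```

>>> send_rows(
  deltas=[
    [[0, 0, 0.02, 0, 0, 0, 0.4], [0, 0, 0.025, 0, 0, 0, 0.4], [0, 0, 0.02, 0, 0, 0, 0.4], [0, 0, 0.0095, 0, 0, 0, 0.4], [0, 0, 0, 0, 0, 0, 0.4], [0, 0, 0, 0, 0, 0, -0.1], [0, 0, 0, 0, 0, 0, -0.5], [0, 0, 0, 0, 0, 0, -1], [0, 0, 0, 0, 0, 0, -1], [0, 0, 0, 0, 0, 0, -1]],
  ],
)

```text
time_s: 38.15
position: [0.549, 0.2772, 0.0918]
tool_rot: [[-0.059, 0.998, 0.002], [0.998, 0.059, 0.001], [0.0, 0.002, -1.0]]
ft_force: [0.5, 0.2, 6.0]
grip_width: 0.031
gripper_force: 29.7
```

>>> send_rows(
  deltas=[
    [[0, 0, -0.005, 0, 0, 0, -1], [0, 0, -0.01, 0, 0, 0, -1], [0, 0, -0.015, 0, 0, 0, -1], [0, 0, -0.02, 0, 0, 0, -1], [0, 0, -0.02, 0, 0, 0, -1], [0, 0, -0.02, 0, 0, 0, -1], [0, 0, -0.02, 0, 0, 0, -1], [0, 0, -0.015, 0, 0, 0, -1], [0, 0, -0.01, 0, 0, 0, -1], [0, 0, 0, 0, 0, 0, -1], [0, 0, 0, 0, 0, 0, -1]],
  ],
)

```text
time_s: 39.52
position: [0.5483, 0.2769, 0.2251]
tool_rot: [[-0.059, 0.998, -0.001], [0.998, 0.059, -0.0], [-0.0, -0.001, -1.0]]
ft_force: [-0.3, -0.6, -0.1]
grip_width: 0.0311
gripper_force: 29.7
```

```bash
python3 held.py 4 yellow
```

```text
[0.5483 0.2769 0.2251] 0.03114638342185566 29.738776087760925 [-0.3 -0.6 -0.1] xang 93.38
place [ 0.597 -0.304]
side 245 [array([-0.0105,  0.0068,  0.0161]), array([-0.0129, -0.0008,  0.0122]), array([-0.0052, -0.0027,  0.0096])] body 320 [array([-0.0036,  0.0144]), array([-0.0155,  0.0083]), array([0.0409, 0.0821])]
wrist 6193 [array([-0.0126,  0.0042,  0.0165]), array([-0.0136,  0.0005,  0.0147]), array([-0.0052, -0.004 ,  0.0091])] body 941 [array([0.0056, 0.0147]), array([-0.0118,  0.0134]), array([0.0408, 0.0808])]
```

>>> send_rows(
  deltas=[
    [[0, 0, 0, 0, 0, -0.132, -1], [0, 0, 0, 0, 0, -0.132, -1], [0, 0, 0, 0, 0, -0.131, -1], [-0.015, -0.0058, 0, 0, 0, 0, -1], [-0.035, -0.0136, 0, 0, 0, 0, -1], [-0.052, -0.0201, 0, 0, 0, 0, -1], [-0.052, -0.0201, 0, 0, 0, 0, -1], [-0.052, -0.0201, 0, 0, 0, 0, -1], [-0.052, -0.0201, 0, 0, 0, 0, -1], [-0.052, -0.0201, 0, 0, 0, 0, -1], [-0.052, -0.0201, 0, 0, 0, 0, -1], [-0.052, -0.0201, 0, 0, 0, 0, -1]],
  ],
)

```text
time_s: 41.12
position: [0.5855, -0.168, 0.2257]
tool_rot: [[-0.435, 0.9, -0.0], [0.9, 0.435, 0.0], [0.0, -0.0, -1.0]]
ft_force: [0.8, -0.5, -1.3]
grip_width: 0.0309
gripper_force: 29.8
```

>>> send_rows(
  deltas=[
    [[-0.05, -0.0194, 0, 0, 0, 0, -1], [-0.04, -0.0155, 0, 0, 0, 0, -1], [-0.026, -0.0101, 0, 0, 0, 0, -1], [-0.0135, -0.0055, 0, 0, 0, 0, -1], [0, 0, 0, 0, 0, 0, -1], [0, 0, 0, 0, 0, 0, -1], [0, 0, 0.01, 0, 0, 0, -1], [0, 0, 0.02, 0, 0, 0, -1], [0, 0, 0.01, 0, 0, 0, -1], [0, 0, 0, 0, 0, 0, -1], [0, 0, 0, 0, 0, 0, -1]],
  ],
)

```text
time_s: 42.5
position: [0.5979, -0.3038, 0.1865]
tool_rot: [[-0.439, 0.899, 0.001], [0.899, 0.439, -0.001], [-0.001, 0.001, -1.0]]
ft_force: [-0.4, -0.0, -1.5]
grip_width: 0.031
gripper_force: 29.8
```

```bash
python3 held.py 4 yellow
```

```text
[ 0.5979 -0.3038  0.1865] 0.031026068126734425 29.766608476638794 [-0.4 -0.  -1.5] xang 116.02
place [ 0.597 -0.304]
side 91 [array([-0.0107,  0.0065,  0.0149]), array([-0.0145,  0.0002,  0.0126]), array([-0.006 , -0.0032,  0.0134])] body 199 [array([0.0038, 0.0174]), array([-0.015 ,  0.0117]), array([0.0411, 0.0848])]
wrist 6187 [array([-0.0128,  0.004 ,  0.0162]), array([-0.0139,  0.0002,  0.0143]), array([-0.0054, -0.0041,  0.0088])] body 948 [array([0.0053, 0.0145]), array([-0.0121,  0.0131]), array([0.0407, 0.0809])]
```

View pics/h4wrist.png

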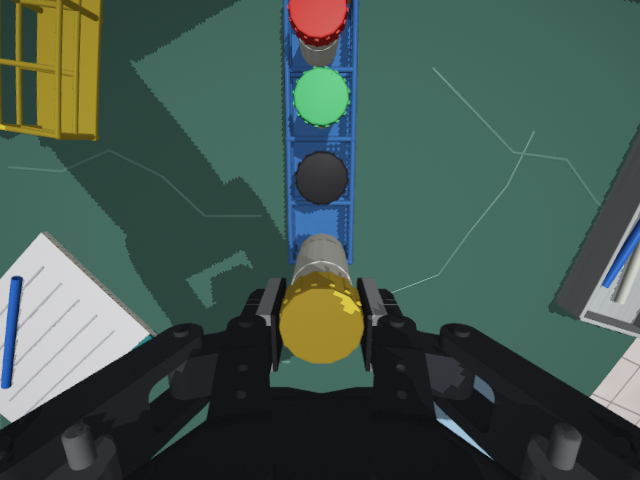

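Red (318,15), green (321,97) and black (321,178) stand in order, and yellow is over place four. Lower and release.

>>> send_rows(
  deltas=[
    [[0, 0, 0.01, 0, 0, 0, -1], [0, 0, 0.02, 0, 0, 0, -1], [0, 0, 0.02, 0, 0, 0, -1], [0, 0, 0.016, 0, 0, 0, -1], [0, 0, 0.012, 0, 0, 0, -1], [0, 0, 0.008, 0, 0, 0, -1], [0, 0, 0.005, 0, 0, 0, -1], [0, 0, 0.003, 0, 0, 0, -1], [0, 0, 0.001, 0, 0, 0, -1], [0, 0, 0.0005, 0, 0, 0, -1], [0, 0, 0, 0, 0, 0, -1], [0, 0, 0, 0, 0, 0, -1]],
  ],
)

```text
time_s: 44.1
position: [0.598, -0.3041, 0.0919]
tool_rot: [[-0.439, 0.899, 0.002], [0.899, 0.439, -0.002], [-0.002, 0.001, -1.0]]
ft_force: [-1.5, -0.2, 6.8]
grip_width: 0.0309
gripper_force: 30.4
```

>>> send_rows(
  deltas=[
    [[0, 0, 0, 0, 0, 0, -0.1], [0, 0, 0, 0, 0, 0, 0.1], [0, 0, 0, 0, 0, 0, 0.4], [0, 0, 0, 0, 0, 0, 0.4], [0, 0, -0.01, 0, 0, 0, 0.4], [0, 0, -0.02, 0, 0, 0, 0.4], [0, 0, -0.035, 0, 0, 0, 0.4], [0, 0, -0.035, 0, 0, 0, 0.4], [0, 0, -0.025, 0, 0, 0, 0.4], [0, 0, -0.015, 0, 0, 0, 0.4], [0, 0, 0, 0, 0, 0, 0.4]],
  ],
)

```text
time_s: 45.48
position: [0.5978, -0.3039, 0.2312]
tool_rot: [[-0.439, 0.899, 0.001], [0.899, 0.439, -0.001], [-0.002, 0.001, -1.0]]
ft_force: [0.2, -0.8, -1.4]
grip_width: 0.06
gripper_force: 0.0
```

>>> send_rows(
  deltas=[
    [[0.02, 0, 0, 0, 0, 0, 0.4], [0.05, 0, 0, 0, 0, 0, 0.4], [0.05, 0, 0, 0, 0, 0, 0.4], [0.05, 0, 0, 0, 0, 0, 0.4], [0.05, 0, 0, 0, 0, 0, 0.4], [0.03, 0, 0, 0, 0, 0, 0.4], [0, 0, 0, 0, 0, 0, 0.4], [0, 0, 0, 0, 0, 0, 0.4], [0, 0, 0, 0, 0, 0, 0.4]],
  ],
)

```text
time_s: 46.6
position: [0.4883, -0.0799, 0.2298]
tool_rot: [[-0.438, 0.899, -0.001], [0.899, 0.438, 0.0], [0.0, -0.0, -1.0]]
ft_force: [-0.2, -0.0, 0.7]
grip_width: 0.0597
gripper_force: 0.0
```

```bash
echo 'save(im,"fin")' >> cap.py; python3 cap.py; python3 -c "
import cv2;i=cv2.imread('pics/fin.png');cv2.imwrite('pics/fin2.png',cv2.resize(i[100:300,200:440],None,fx=3,fy=3))"
```

```text
[ 0.4883 -0.0799  0.2298] 0.05970825241089004 xang 115.96
top [501. 191.] 137 [ 0.5946 -0.3092  0.0964] blue -0.0726 0.0044 [226. 200.   7.]
side [355. 135.] 94 [ 0.5728 -0.261   0.0944] blue -0.0197 0.0029 [18. 19. 24.]
side [356. 148.] 116 [ 0.5543 -0.2193  0.0943] blue 0.0258 0.0013 [ 38. 168.  76.]
side [358. 160.] 124 [ 0.5329 -0.1785  0.0946] blue 0.0719 0.0026 [185.  23.  20.]
```

View pics/fin2.png

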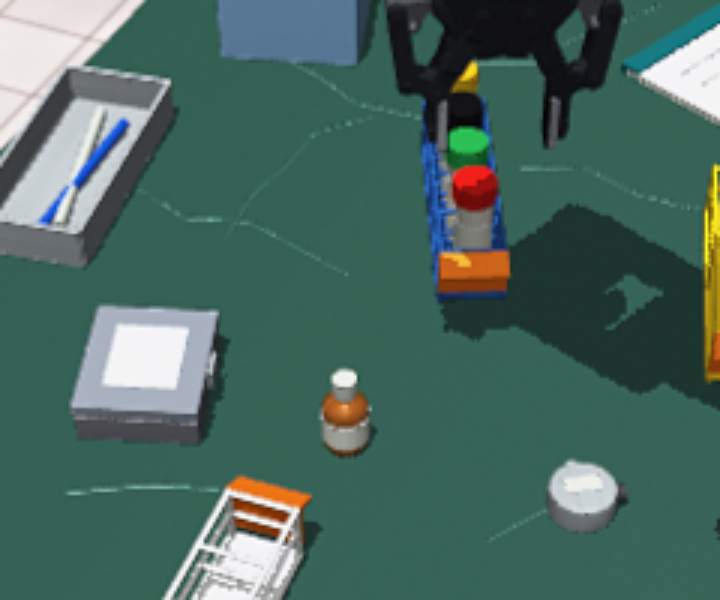

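The picture shows all four containers upright in the blue rack in order, red (475,190) nearest its orange end. The white rack is empty, the bystanders are where they were, and the gripper is clear.

```bash
python3 -c "
from rig import env; print(env.close_job())"
```

```text
the job is handed in; nothing more can be done
None
```

All four containers stand upright in the blue rack, in the order red, green, black, yellow from its orange end, and the job is handed in; the hand-in call returned no verdict.

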